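Switch off the baguette slicer and clear its chute

ROBOT

A 7-joint arm with a two-finger parallel gripper is mounted at the origin on the work surface. World frame = base frame: x ahead of the robot, y to its left, z up, the work surface at z = 0. Lengths are in m, angles in rad, forces in N, time in s.
With the tool pointing down it reaches from about 0.4 to 0.85 m from the base axis. Payload 4.4 kg.
Tool frame: the origin (TCP) lies midway between the tips of the shut fingers; the grasp point (between the pads) lies r.grip_depth behind it (r.grip_depth is the distance from the TCP to the grasp point, in m); z points along the fingers, y is the direction in which the jaws open and shut (so a half turn about z gives the same grasp; the last joint's range is limited). The gripper opens to 94 mm and grips with 3 to 60 N. Pads are 16 mm wide; open, the fingers measure 119 mm over their backs; the gripper's body (75 mm by 177 mm) begins 78 mm behind the grasp point.
Start: joints at [1.219, 0.628, 0.038, 1.517, -0.027, 0.996, -0.02], TCP at [0.183, -0.624, 0.205] pointing down, gripper open.
Joint ranges: [-3.06, 3.06], [-0.37, 2.12], [-1.25, 1.32], [0.18, 2.47], [-1.1, 4.24], [0.23, 1.98], [-2.94, 2.94]. Speed limits (rad/s): [2.57, 2.57, 3.14, 3.14, 3.14, 3.14, 3.14].

INTERFACE

Orientations are given as a rotation vector (axis times angle).
In Python, from bench import r gives the robot as it stands.
- The arm moves only by the tool move_arm, never from a script. Its argument "targets" is text: rows parted by semicolons, each of 7 numbers parted by spaces: the turn, a rotation vector about the tool's x, y, z in units of 5 degrees (1.0 is 5 degrees), then the shift along the tool's x, y, z in units of 30 mm (1.0 is 30 mm), then the opening, from 0 (shut) to 1 (fully open). In form: wx wy wz x y z gripper; .... A call has 1 to 10 rows; each row shifts and turns the commanded pose from where the row before left it, along the tool's axes as they then stand; what a row does not reach is not made up. A row lasts 1/10 s, in which the tool goes at most 50 mm and 8.59 degrees, less where a joint would pass 70% of its speed; a pose out of reach is approached as far as the arm can. A call is refused whole if a number of a shift passes 1 or a number of a turn 1, either way. A call with a gripper value outside its range is refused whole. The fingers move at their own pace and stop on an object; "force" is the grip in N (left out, the last holds). Time passes only in rows, so rows that do not move let the fingers close. It gives the time, the measured TCP pose, the force and the opening at its end, in the units of the state.
- r.get_obs(): the state, without advancing time (a new reading comes with each control period).
- r.read_camera(name): name is "scene" or "top"; returns the picture (420x560x3 uint8, red, green, blue); there is no depth.
- r.calibration(name): a dict with "intrinsics" (3x3 intrinsics, pixels), "origin" and "orientation" of the camera in the world. Camera axes: x right, y up, looking along -z (the intrinsics and any distortion apply to the point x, -y, -z); pixel columns grow to the right and rows downward; lengths in m; the calibration is good to about 2 mm. A picture is of the moment at which its call begins. calibration takes no time and is no camera call.
- r.sign_off(): hands the job in, once; it reports no verdict.
Trained networks look in the newest picture that a camera, given by its name, has taken for a name from the list of things; names that differ only in an ending like _2 or _b are one class to them, and where a whole thing is asked for, a point or a joint stands for the part that bears it (a point fixed in the world has none). Each returns a list of dicts, best first, with "confidence" (0 to 1); they miss things now and then, are a little off and sometimes report something else, mostly with a low value. They report only what shows in the picture. A call takes as long as a camera call. They do not tell look-alikes from the thing itself.
- r.boxes_of(query, camera): "bbox" ([left, top, right, bottom] in pixels, round what is visible of it).
The state is a dict: "time": time; "qpos": joint angles; "qvel": joint speeds; "effort": joint torques, N m; "ee_pos": TCP position; "ee_rot": TCP orientation; "contact_force": force on the tool from outside, world axes, zero at the start; "moment": the same for the moment, N m; "opening": finger opening in m.
Only numpy, scipy, OpenCV 4.12 (cv2) and the standard library are available. Lean on these libraries where they do the work, as an engineer would, in place of code of your own. Each camera call takes 0.05 s, during which the arm holds its last target. There are 200 camera calls.

TASK

The shop is closing, but the baguette slicer is still switched on with an uncut baguette in its chute. First switch the machine off at its rotary isolator, and only then take the baguette out and lay it flat, crust up, in the empty compartment of the wooden bread crate. Handle the bread gently, without letting it drop or topple, and leave the other baguette, the mug and the tape roll where they are.

Things in the scene. Friction and masses are not known exactly. Their poses are not given: they have to be found in the camera images.
- slicer: Fixed countertop slicer, plain steel. Origin at counter height under the middle of its head's front face; x points from chute to head, y left of that, z up. In mm: head x 0 to 90, y -120 to 120, its round hood tops at z 380. Grey motor housing beside the chute: x -140 to 90, y -260 to -110, top z 150. Base pan x -160 to 130, y -260 to 130, top z 34.
- chute_low (a point): Lower end of the chute's floor, at its stop (slicer frame x -45, y 0, z 70 mm). Open steel chute in the plane y = 0, 66 mm wide inside. From here its floor rises at 45 degrees towards slicer -x for 120 mm; its side walls, 4 mm thick, stand 40 mm square to the floor along the lower 112 mm.
- isolator (a joint): Angle of the rotary isolator's handle, on an upright axis on the motor housing. 0 = ON: bar along slicer x, in line with the chute. 1.571 = OFF: bar along slicer y. A quarter turn between end stops, counter-clockwise from above to switch off. Snap action: resists with up to 0.35 N m; once past the middle (0.785) it springs by itself to the stop and stays.
- isolator_grip (a point): On the isolator's axis, inside its handle, 184 mm above the counter (slicer frame x -80, y -185 mm). The black handle is a bar 66 mm long, 16 mm thick, its top 13 mm above this point, its underside 21 mm below; the round dial plate, 68 mm across, lies 24 mm below this point.
- loaf: Uncut baguette, firm, 180 mm long (x), 58 wide (y), 50 high (z), 0.15 to 0.3 kg. Origin at the centre of its flat underside; z points out of the scored, domed crust. At the start it lies loose in the chute, crust up, its +x end down at the stop; the upper (-x) end overhangs the chute floor by 60 mm and its walls by 68 mm, free on both sides.
- crate: Fixed wooden bread crate, 278 mm (x) by 240 (y), open above. Origin under its centre at counter height. Two compartments, at -x (empty) and +x (holds the other baguette), each 124 mm (x) by 212 (y), with a 10 mm divider; floor 12 mm thick; divider and long sides 50 mm high; the end boards, 14 mm thick, at y -113 and 113 mm, rise to 160 mm.
- empty_place (a point): Centre of the floor of the empty compartment, on the floor's upper face (crate frame x -67, y 0, z 12 mm). A baguette lies there with its length along crate y, either way round.
- other_loaf: Another baguette, same shape and size as the first, a little darker, in the other compartment. Leave it.
- mug: White mug, 78 mm across, 92 mm high, at least 0.69 m ahead of the robot; nearer than that, the counter between slicer and crate is clear. Origin at the centre of its underside. Leave it.
- tape_roll: Roll of packing tape lying flat, 110 mm across, 48 mm high, beside the mug, its middle at least 0.69 m ahead of the robot. Origin at the centre of its underside. Leave it.
Mind the look-alikes: they are no part of the job. What is shaped like the loaf but orange or red is not meant.

How it is judged:
On the way:
1. the isolator is switched off while the baguette still lies in the chute (value of joint isolator above 1.45 rad and distance of loaf from where it was at the start of the episode below 0.03 m), for 0.2 s.
At the end, for the whole second after the job is handed in: The isolator is at its OFF stop (within 0.12 rad); the baguette lies still on the floor of the empty compartment, crust up (tilt under 0.2 rad), its underside's centre within 45 mm of the compartment's centre and under 8 mm above its floor (value of joint isolator above 1.45 rad and distance between loaf and empty_place below 0.045 m and z of loaf in the frame of crate below 0.02 m and angle between loaf's own z axis and vertical below 0.2 rad and linear speed of loaf below 0.02 m/s); the robot touches nothing.
It fails at once if the baguette in the chute is moved more than 30 mm before the isolator is off (distance of loaf from where it was at the start of the episode above 0.03 m and value of joint isolator below 1 rad).
It fails at once if the baguette drops or topples (moves faster than 1.1 m/s or turns faster than 6 rad/s) (linear speed of loaf above 1.1 m/s or angular speed of loaf above 6 rad/s).
It fails at once if the other baguette, the mug or the tape roll is moved more than 30 mm (distance of any of other_loaf, mug, tape_roll from where it was at the start of the episode above 0.03 m).
It also fails if it takes over 64 s, if anything falls off the work surface, if the arm or the gripper's body presses on something with over 40 N, if the wrist force passes 120 N, or if a joint passes its speed limit or range.

## Working session

There is one attempt and no reset: what is moved stays moved. The work goes in short steps, Python scripts to look and compute and a tool call to move; the robot and the scene stay as the last step left them, time stands still between calls to the robot, and variables do not carry over. Pictures are saved under pics/ and viewed, about 8 in all and at most 12, crops included, and the job is handed in when it is done.

Besides the shell and the picture viewer there is one more tool, called after ">>>" as name(argument=value, ...) on one line, values as JSON. move_arm: Moves the arm, as the interface text tells. Its arguments: {"type":"object","properties":{"targets":{"type":"string"},"force":{"type":"number"}},"required":["targets"]}

```bash
mkdir -p pics; ls; python3 - <<'E'
from bench import r
import cv2,numpy as np
for c in ("scene","top"):
    im=r.read_camera(c); cv2.imwrite(f"pics/{c}0.png",im[:,:,::-1])
    k=r.calibration(c); print(c,np.round(k["intrinsics"],1).tolist(),np.round(k["origin"],4),np.round(k["orientation"],4).tolist(),[q for q in k])
    for q in ("slicer","isolator","loaf","crate","mug","tape_roll"):
        print(q,[(np.round(d["bbox"]).tolist(),round(d["confidence"],2)) for d in r.boxes_of(q,c)][:4])
o=r.get_obs(); print(o,r.grip_depth)
E
```

```text
pics
scene [[501.0, 0.0, 286.1], [0.0, 501.0, 209.6], [0.0, 0.0, 1.0]] [ 1.0192 -0.6576  1.2079] [0.6454, 0.2377, 0.6823] ['intrinsics', 'origin', 'orientation']
slicer [([126.0, 243.0, 318.0, 420.0], 0.58)]
isolator [([180.0, 246.0, 204.0, 276.0], 0.74), ([321.0, 110.0, 450.0, 230.0], 0.21)]
loaf [([249.0, 261.0, 282.0, 311.0], 0.89), ([113.0, 229.0, 180.0, 260.0], 0.75), ([248.0, 188.0, 308.0, 212.0], 0.67), ([324.0, 116.0, 449.0, 232.0], 0.42)]
crate [([325.0, 112.0, 447.0, 230.0], 0.91)]
mug [([336.0, 262.0, 369.0, 307.0], 0.62)]
tape_roll []
top [[408.7, 0.0, 274.9], [0.0, 408.7, 207.3], [0.0, 0.0, 1.0]] [0.4005 0.02   1.2418] [0.0439, -0.0705, -1.5827] ['intrinsics', 'origin', 'orientation']
slicer [([332.0, 94.0, 484.0, 266.0], 0.92)]
isolator [([383.0, 224.0, 410.0, 238.0], 0.58)]
loaf [([348.0, 155.0, 394.0, 175.0], 0.94), ([348.0, 289.0, 409.0, 330.0], 0.84), ([221.0, 230.0, 278.0, 283.0], 0.83)]
crate [([95.0, 123.0, 207.0, 240.0], 0.86)]
mug [([263.0, 120.0, 301.0, 151.0], 0.86)]
tape_roll [([219.0, 109.0, 255.0, 144.0], 0.91)]
{'time': 0.7, 'qpos': array([ 1.21923292,  0.6283905 ,  0.03850643,  1.51738812, -0.02701836,
        0.99628949, -0.01998184]), 'qvel': array([-0.00140176,  0.00026364,  0.00069527,  0.00112686, -0.00040257,
        0.00022256, -0.00023034]), 'effort': array([-1.21665453e-03, -5.49434459e+01,  1.14266451e+00, -1.86911523e+01,
       -5.23675466e-02,  1.56073237e-02,  1.52623795e-05]), 'ee_pos': array([ 0.18326507, -0.62365676,  0.20548851]), 'ee_rot': array([3.10954977e+00, 4.47311608e-01, 8.62304479e-05]), 'contact_force': array([ 0.15717631, -0.2230931 , -0.02509063]), 'moment': array([-0.03090718, -0.00473686, -0.00567022]), 'opening': 0.0941839484872101} 0.0188
```

View pics/scene0.png

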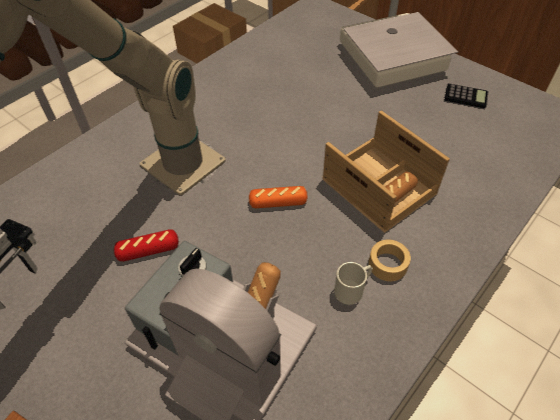

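View pics/top0.png

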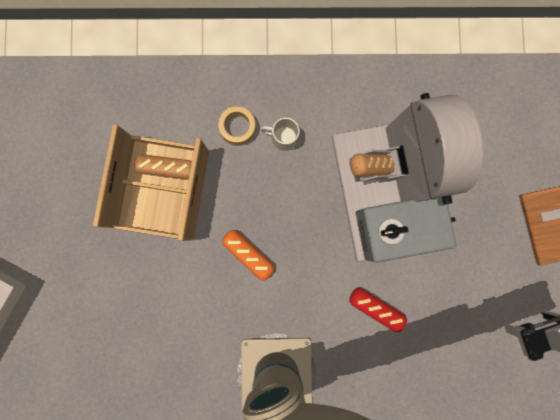

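```bash
cat > h.py <<'E'
import numpy as np,cv2
from scipy.spatial.transform import Rotation as R
from scipy.optimize import least_squares
from bench import r
def proj(c,P):
    k=r.calibration(c); p=(np.atleast_2d(P)-k["origin"])@R.from_rotvec(k["orientation"]).as_matrix()
    p=p*[1,-1,-1]; q=p@np.array(k["intrinsics"]).T; return q[:,:2]/q[:,2:]
def W(pose,P):
    x,y,a=pose; P=np.atleast_2d(np.array(P,float)); c,s=np.cos(a),np.sin(a)
    return np.c_[x+c*P[:,0]-s*P[:,1],y+s*P[:,0]+c*P[:,1],P[:,2]]
def back(c,uv,z):
    return least_squares(lambda q:(proj(c,[q[0],q[1],z])-uv).ravel(),[.5,0]).x
def fit(obs,g): # obs: (cam,P mm,uv)
    f=lambda p:np.concatenate([(proj(c,W(p,np.array(P)/1000))[0]-uv) for c,P,uv in obs])
    s=least_squares(f,g,loss='soft_l1',f_scale=1.5); return s.x,f(s.x).reshape(-1,2)
E
python3 - <<'E'
from h import *
im=cv2.imread("pics/top0.png")
def crop(im,x0,y0,w,h,s):
    c=cv2.resize(im[y0:y0+h,x0:x0+w],None,fx=s,fy=s,interpolation=cv2.INTER_CUBIC)
    for i in range(0,w,20): cv2.putText(c,str(x0+i),(i*s,9),0,.32,(0,255,255),1); cv2.line(c,(i*s,10),(i*s,16),(0,255,255),1)
    for i in range(0,h,20): cv2.putText(c,str(y0+i),(0,i*s+3),0,.32,(0,255,255),1)
    return c
a=crop(im,325,90,165,180,3); b=crop(im,90,115,95+30,135,2)
c=cv2.resize(im,None,fx=1,fy=1)
cv2.imwrite("pics/a.png",crop(im,325,90,160,180,3)); 
b=crop(im,90,118,124,128,4); cv2.imwrite("pics/b.png",b)
ca=crop(im,325,90,165,180,3)
E
```

```text
(no output)
```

View pics/a.png

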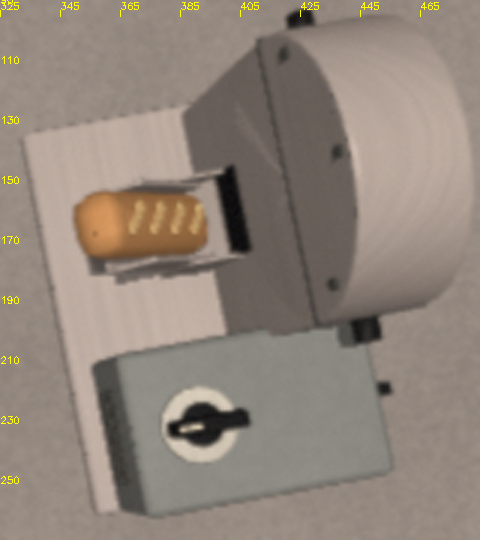

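View pics/b.png

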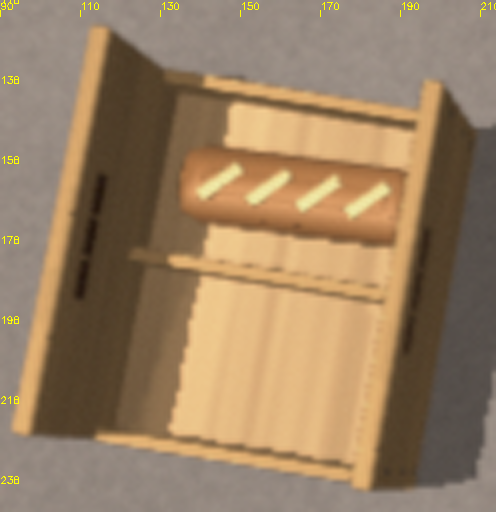

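```bash
python3 - <<'E'
from h import *
T="top"
S=[(T,(-160,130,34),(332.3,134.7)),(T,(-160,-260,34),(357.3,261.3)),(T,(-80,-185,160),(391.7,231.7)),(T,(-140,-110,150),(365,209)),(T,(-140,-260,150),(375,261.7)),(T,(90,-260,150),(456,246))]
C=[(T,(139,120,160),(113.3,124.5)),(T,(-139,120,160),(93.3,226)),(T,(139,-120,160),(200.3,138.5)),(T,(139,-106,160),(196,138)),(T,(-139,-120,160),(182.8,240)),(T,(-139,-106,160),(178.5,239.5))]
s,e=fit(S,[.55,-.4,-1.4]); print(s,e.round(1).tolist())
c,e=fit(C,[.4,.4,-.1]); print(c,e.round(1).tolist())
print("iso T",back(T,(391.7,231.7),.16),"pred",W(s,[-.08,-.185,.184]))
print("iso px scene pred",proj("scene",W(s,[-.08,-.185,.197])),"box centre 192,261")
g=lambda S_,n:np.array([-.045+(-S_+n)/2**.5,0,.07+(S_+n)/2**.5])
print("loaf ctr",W(s,g(.09,0)),"top px of ends",proj(T,W(s,[g(.18,.0),g(.18,.05),g(0,.05)])).round().tolist(),proj("scene",W(s,[g(.18,.025),g(0.09,.05)])).round().tolist())
print("grasp140",W(s,g(.14,.025)),"place",W(c,[-.067,0,.012]))
for b,z in (((378,310),.03),((248,255),.03),((285,133),.05),((237,125),.03)): print(b,back(T,b,z).round(3))
ob=r.get_obs(); M=R.from_rotvec(ob["ee_rot"]).as_matrix(); print(M.round(3).tolist())
print("jaw yaw",np.degrees(np.arctan2(M[1,1],M[0,1])),"slicer y yaw",np.degrees(s[2])+90, "crate yaw",np.degrees(c[2]))
im=cv2.imread("pics/scene0.png")
def seg(p,P):
    q=proj("scene",W(p,np.array(P)/1000)).round().astype(int); cv2.polylines(im,[q.reshape(-1,1,2)],True,(0,255,0),1)
seg(s,[(-160,130,34),(-160,-260,34),(130,-260,34),(130,130,34)]);seg(s,[(-140,-110,150),(-140,-260,150),(90,-260,150),(90,-110,150)])
for y in(120,-120): seg(c,[(-139,y,160),(139,y,160),(139,y,0),(-139,y,0)])
seg(s,[g(.18,0)*1000+[0,29,0],g(.18,0)*1000-[0,29,0],g(0,0)*1000-[0,29,0],g(0,0)*1000+[0,29,0]])
seg(s,[(-113,-185,197),(-47,-185,197)])
cv2.imwrite("pics/ov.png",cv2.resize(im[90:420,90:460],None,fx=2,fy=2)[:600])
E
```

```text
[ 0.60819209 -0.35559612 -1.39688791] [[-0.4, -1.0], [0.5, 0.5], [0.2, -0.6], [-1.7, -1.2], [-0.4, 1.3], [2.3, 0.9]]
[ 0.55108959  0.33775612 -0.170578  ] [[-0.6, -0.7], [-0.3, 0.5], [1.0, -0.5], [0.1, -0.8], [0.5, 0.8], [-0.5, 0.5]]
iso T [ 0.41049833 -0.30819902] pred [[ 0.41213998 -0.30881397  0.184     ]]
iso px scene pred [[188.2438848  257.45738816]] box centre 192,261
loaf ctr [[ 0.58939384 -0.24859523  0.13363961]] top px of ends [[347.0, 167.0], [363.0, 162.0], [397.0, 162.0]] [[270.0, 264.0], [252.0, 300.0]]
grasp140 [[ 0.58633501 -0.23118421  0.18667262]] place [[0.48506198 0.34912951 0.012     ]]
(378, 310) [ 0.183 -0.299]
(248, 255) [0.349 0.08 ]
(285, 133) [ 0.708 -0.034]
(237, 125) [0.739 0.11 ]
[[0.959, 0.282, 0.0], [0.282, -0.959, -0.0], [0.0, 0.0, -1.0]]
jaw yaw -73.62820956842353 slicer y yaw 9.964218377623183 crate yaw -9.77339956367818
```

View pics/ov.png

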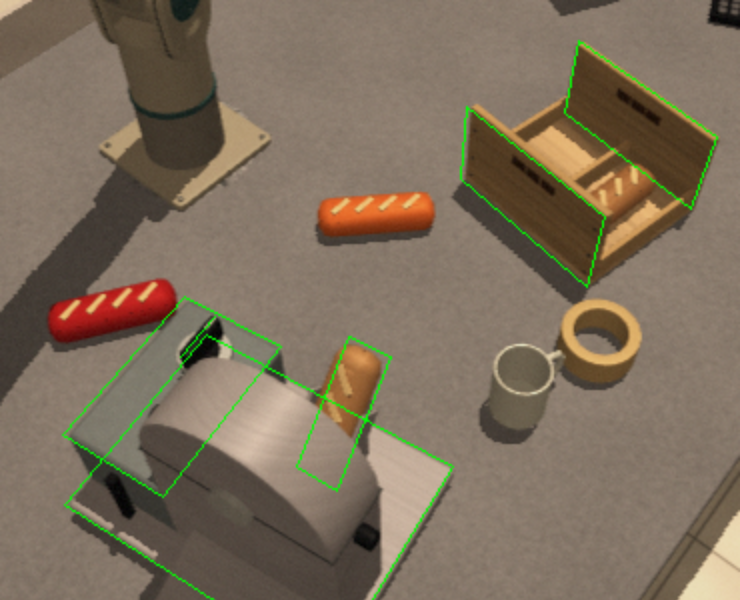

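>>> move_arm(targets="0 0 0 0 0 -1 1; 0 0 0 0 0 -1 1; 0 0 0 0.5 -0.4 -1 1; 0 0 0 1 -0.77 -1 1; 0 0 0 1 -0.77 0 1; 0 0 0 1 -0.77 0 1; 0 0 0 1 -0.77 0 1; 0 0 0 1 -0.77 0 1; 0 0 0 1 -0.77 0 1; 0 0 0 1 -0.77 0 1")

```text
time: 1.7
ee_pos: [0.3509, -0.3922, 0.3258]
ee_rot: [3.109, 0.447, 0.001]
contact_force: [0.6, -0.2, 0.7]
opening: 0.0942
```

```bash
python3 - <<'E'
from h import *
s=[.60819,-.3556,-1.39689]
for c,(x0,y0,x1,y1) in (("top",(375,215,415,250)),("scene",(172,240,212,282))):
    im=cv2.imread(f"pics/{c}0.png").max(2)[y0:y1,x0:x1]
    ys,xs=np.where(im<60); print(c,"dark",xs.mean()+x0,ys.mean()+y0,len(xs),xs.min()+x0,xs.max()+x0,ys.min()+y0,ys.max()+y0)
    ys,xs=np.where(im>175); print("bright",xs.mean()+x0,ys.mean()+y0,xs.min()+x0,xs.max()+x0,ys.min()+y0,ys.max()+y0)
    print("pred bar ends top",proj(c,W(s,[[-.113,-.185,.197],[-.047,-.185,.197],[-.08,-.185,.18]])).round(1).tolist(), "plate",proj(c,W(s,[[-.08+.034*np.cos(t),-.185+.034*np.sin(t),.16] for t in np.linspace(0,6.28,30)])).round(0)[[0,7,15,22]].tolist())
E
```

```text
top dark 394.42774566473986 230.52023121387282 173 381 407 225 237
bright 390.5769230769231 231.0854700854701 379 403 219 243
pred bar ends top [[383.7, 233.3], [408.8, 228.5], [394.2, 231.0]] plate [[404.0, 229.0], [390.0, 218.0], [380.0, 235.0], [395.0, 244.0]]
scene dark 190.84 261.8509090909091 275 180 200 248 273
bright 198.46031746031747 263.5079365079365 179 209 251 281
pred bar ends top [[196.6, 247.7], [179.7, 267.6], [189.3, 261.3]] plate [[182.0, 276.0], [201.0, 272.0], [198.0, 255.0], [179.0, 260.0]]
```

>>> move_arm(targets="0 0 0 0.9 -0.7 0 1; 0 0 0 0.9 -0.7 0 1; 0 0 0 0.9 -0.7 0 1; 0 0 -1 0 0 0 1; 0 0 -1 0 0 0 1; 0 0 -1 0 0 0 1; 0 0 -1 0 0 0 1; 0 0 -1 0 0 0 1; 0 0 -1 0 0 0 1; 0 0 -1 0 0 0 1")

```text
time: 2.7
ee_pos: [0.4101, -0.3103, 0.3256]
ee_rot: [2.829, 1.367, 0.0]
contact_force: [-1.2, 0.3, -0.1]
opening: 0.0939
```

>>> move_arm(targets="0 0 -1 0 0 0 1; 0 0 -1 0 0 0 1; 0 0 -1 0 0 0 1; 0 0 -1 0 0 0 1; 0 0 -1 0 0 0 1; 0 0 -1 0 0 0 1; 0 0 -1 0 0 0 1; 0 0 -1 0 0 0 1; 0 0 -1 0 0 0 1; 0 0 -0.7 0 0 0 1")

```text
time: 3.7
ee_pos: [0.41, -0.3103, 0.3256]
ee_rot: [2.018, 2.407, -0.0]
contact_force: [0.4, -0.5, 0.3]
opening: 0.0941
```

```bash
cat >> h.py <<'E'
s=[.60819,-.3556,-1.39689]; c=[.55109,.33776,-.17058]
def st(goal=None,tw=None):
    o=r.get_obs(); M=R.from_rotvec(o["ee_rot"]).as_matrix()
    print("t",round(o["time"],2),"p",o["ee_pos"].round(4),"jaw yaw",round(np.degrees(np.arctan2(M[1,1],M[0,1])),2),"toolz",M[:,2].round(3),"F",o["contact_force"].round(1),"op",round(o["opening"],4))
    print("q",o["qpos"].round(2))
    if goal is not None: print("shift units",((np.array(goal)-o["ee_pos"])@M/.03).round(2))
    if tw is not None: print("turn units",np.degrees(R.from_matrix(M.T@tw).as_rotvec()/5).round(2))
E
python3 -c "
from h import *
st([.411,-.308,.168])"
```

```text
t 3.7 p [ 0.41   -0.3103  0.3256] jaw yaw 10.04 toolz [ 0. -0. -1.] F [ 0.4 -0.5  0.3] op 0.0941
q [ 0.85  0.32 -0.36  1.71  0.12  1.13  0.64]
shift units [0.07 0.05 5.25]
```

>>> move_arm(targets="0 0 0 0.07 0.05 -0 1; 0 0 0 0 0 0.9 1; 0 0 0 0 0 0.9 1; 0 0 0 0 0 0.9 1; 0 0 0 0 0 0.9 1; 0 0 0 0 0 0.7 1; 0 0 0 0 0 0.5 1; 0 0 0 0 0 0.4 1; 0 0 0 0 0 0 0.4; 0 0 0 0 0 0 0.2", force=30)

```text
time: 4.7
ee_pos: [0.4116, -0.308, 0.1698]
ee_rot: [2.022, 2.404, 0.0]
contact_force: [0.3, -0.1, -0.0]
opening: 0.0813
```

>>> move_arm(targets="0 0 0 0 0 0 0; 0 0 0 0 0 0 0; 0 0 0 0 0 0 0", force=30)

```text
time: 5.0
ee_pos: [0.4116, -0.3082, 0.1701]
ee_rot: [2.022, 2.403, 0.0]
contact_force: [-1.2, 0.5, -0.0]
opening: 0.0577
```

>>> move_arm(targets="0 0 0 0 0 0 0; 0 0 0 0 0 0 0; 0 0 0 0 0 0 0; 0 0 0 0 0 0 0; 0 0 0 0 0 0 0; 0 0 0 0 0 0 0; 0 0 0 0 0 0 0")

```text
time: 5.7
ee_pos: [0.4133, -0.3077, 0.1696]
ee_rot: [2.02, 2.403, 0.003]
contact_force: [5.2, 1.4, -4.0]
opening: 0.0156
```

Gripped (15.6 mm ≈ 16 mm bar). Shift 2 mm to match the bar, then turn counter‑clockwise.

>>> move_arm(targets="0 0 -1 0 0.05 0 0; 0 0 -1 0 0 0 0; 0 0 -1 0 0 0 0; 0 0 -1 0 0 0 0; 0 0 -1 0 0 0 0; 0 0 -1 0 0 0 0; 0 0 -1 0 0 0 0; 0 0 -1 0 0 0 0; 0 0 -1 0 0 0 0; 0 0 -1 0 0 0 0")

```text
time: 6.7
ee_pos: [0.4126, -0.3081, 0.1696]
ee_rot: [0.812, 3.035, -0.001]
contact_force: [-0.1, -0.5, 0.1]
opening: 0.0159
```

>>> move_arm(targets="0 0 -1 0 0 0 0; 0 0 -1 0 0 0 0; 0 0 -1 0 0 0 0; 0 0 -1 0 0 0 0; 0 0 -1 0 0 0 0; 0 0 -1 0 0 0 0; 0 0 -1 0 0 0 0; 0 0 0 0 0 0 0")

```text
time: 7.5
ee_pos: [0.4124, -0.3087, 0.1696]
ee_rot: [0.134, -3.138, 0.002]
contact_force: [-0.1, -2.4, 1.5]
opening: 0.0158
```

>>> move_arm(targets="0 0 -1 0 0 0 0; 0 0 0 0 0 0 0; 0 0 0 0 0 0 0.7; 0 0 0 0 0 0 0.7; 0 0 0 0 0 0 0.7; 0 0 0 0 0 0 0.7; 0 0 0 0 0 -0.5 0.7; 0 0 0 0 0 -1 0.7; 0 0 0 0 0 -1 0.7; 0 0 0 0 0 -1 0.7")

```text
time: 8.5
ee_pos: [0.4126, -0.3072, 0.2755]
ee_rot: [0.27, -3.13, -0.001]
contact_force: [0.4, -1.1, 0.2]
opening: 0.0659
```

```bash
python3 - <<'E'
from h import *
st()
im=r.read_camera("scene")[:,:,::-1]
cv2.imwrite("pics/off.png",cv2.resize(im[220:340,150:330],None,fx=4,fy=4))
E
```

```text
t 8.5 p [ 0.4126 -0.3072  0.2755] jaw yaw 99.88 toolz [-0.     0.001 -1.   ] F [ 0.4 -1.1  0.2] op 0.0659
q [ 1.16  0.46 -0.85  1.78  0.39  1.08  1.93]
```

View pics/off.png

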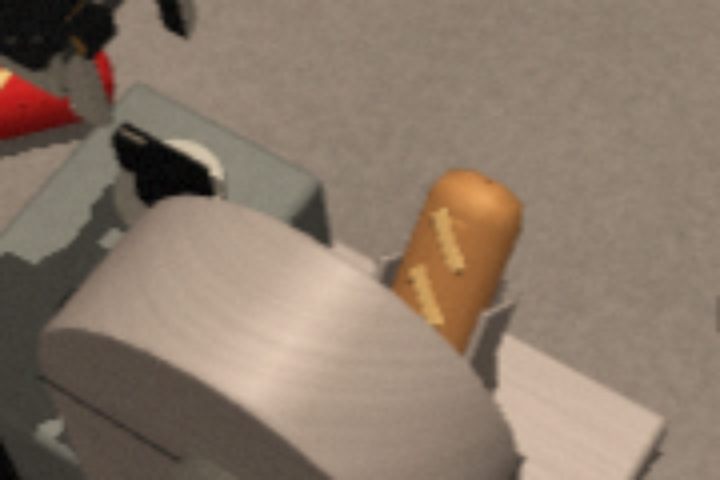

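>>> move_arm(targets="0 0 1 0 0 -0.8 1; 0 0 1 0 0 -0.8 1; 0 0 1 0 0 -0.8 1; 0 0 1 0 0 -0.8 1; 0 0 1 0 0 0 1; 0 0 1 0 0 0 1; 0 0 1 0 0 0 1; 0 0 1 0 0 0 1; 0 0 1 0 0 0 1; 0 0 1 0 0 0 1")

```text
time: 9.55
ee_pos: [0.4127, -0.3073, 0.3703]
ee_rot: [-1.083, -2.949, -0.0]
contact_force: [-0.5, -0.0, -0.3]
opening: 0.0941
```

>>> move_arm(targets="0 0 1 0 0 0 1; 0 0 1 0 0 0 1; 0 0 1 0 0 0 1; 0 0 1 0 0 0 1; 0 0 1 0 0 0 1; 0 0 1 0 0 0 1; 0 0 1 0 0 0 1; 0 0 1 0 0 0 1")

```text
time: 10.35
ee_pos: [0.4127, -0.3073, 0.3702]
ee_rot: [-2.026, -2.4, -0.0]
contact_force: [-0.3, 0.4, 0.7]
opening: 0.0942
```

```bash
cat >> h.py <<'E'
def lf(S_,n): return np.array([-.045+(-S_+n)/2**.5,0,.07+(S_+n)/2**.5])
Rs=R.from_euler('z',s[2]).as_matrix()
def tool(th): # slicer lean
    t=np.radians(th); return Rs@np.array([[-np.cos(t),0,-np.sin(t)],[0,1,0],[np.sin(t),0,-np.cos(t)]])
def grasp(th,S_=.14,n=.025,back=0):
    M=tool(th); return W(s,lf(S_,n))[0]+M[:,2]*(.0188-back),M
E
python3 -c "
from h import *
g,M=grasp(10,back=.11); print(g); st(g,M); print(grasp(10)[0])"
```

```text
[ 0.58907343 -0.24678588  0.27648709]
t 10.35 p [ 0.4127 -0.3073  0.3702] jaw yaw 9.67 toolz [-0.  0. -1.] F [-0.3  0.4  0.7] op 0.0942
q [ 0.96  0.31 -0.52  1.62  0.16  1.25  0.58]
shift units [1.   6.14 3.12]
turn units [ 0.    2.   -0.06]
[ 0.58576831 -0.2279727   0.16815823]
```

>>> move_arm(targets="0 0 0 0.3 1 0 1; 0 0 0 0.3 1 0 1; 0 0 0 0.2 1 0 1; 0 0 0 0.2 1 0 1; 0 0.5 0 0 1 0 1; 0 0.5 0 0 1 0 1; 0 0.5 0 0 0.14 0 1; 0 0.5 0 0 0 0.7 1; 0 0 0 0 0 0.7 1; 0 0 0 0 0 0.7 1")

```text
time: 11.35
ee_pos: [0.5858, -0.2372, 0.3055]
ee_rot: [-1.934, -2.295, -0.168]
contact_force: [-0.1, 0.4, -0.5]
opening: 0.0941
```

```bash
python3 - <<'E'
from h import *
g,M=grasp(10); st(g,M)
im=r.read_camera("top")[:,:,::-1]
cv2.imwrite("pics/pre.png",cv2.resize(im[80:280,310:490],None,fx=2.5,fy=2.5))
E
```

```text
t 11.35 p [ 0.5858 -0.2372  0.3055] jaw yaw 9.77 toolz [-0.032  0.172 -0.985] F [-0.1  0.4 -0.5] op 0.0941
q [ 0.72  0.63 -0.55  1.31  0.16  1.35  0.38]
shift units [-0.5   0.06  4.56]
turn units [-0.02 -0.02 -0.04]
```

View pics/pre.png

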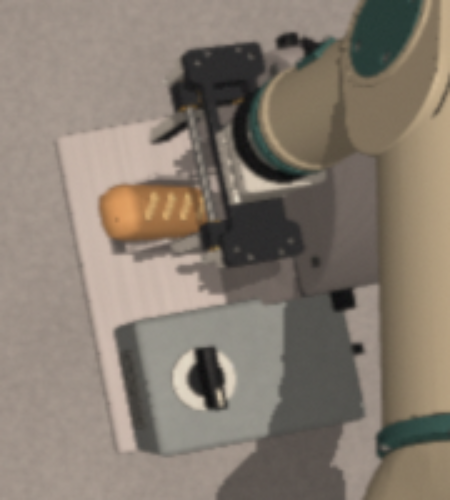

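```bash
python3 - <<'E'
from h import *
im=r.read_camera("scene")[:,:,::-1].copy()
print(r.get_obs()["effort"].round(1))
for d in (0,.1,.2,.3): 
    o=r.get_obs(); M=R.from_rotvec(o["ee_rot"]).as_matrix(); p=o["ee_pos"]-M[:,2]*d
    for cam in("scene","top"): print(cam,d,p.round(3),proj(cam,p).round(0))
cv2.imwrite("pics/pre2.png",cv2.resize(im[60:400,80:360],None,fx=1.75,fy=1.75))
E
```

```text
[ -0.3 -54.9  -6.6 -19.8  -0.7  -0.   -0. ]
scene 0 [ 0.584 -0.236  0.304] [[260. 252.]]
top 0 [ 0.584 -0.236  0.304] [[377. 157.]]
scene 0.1 [ 0.588 -0.253  0.402] [[253. 231.]]
top 0.1 [ 0.588 -0.253  0.402] [[398. 146.]]
scene 0.2 [ 0.592 -0.271  0.501] [[246. 206.]]
top 0.2 [ 0.592 -0.271  0.501] [[424. 132.]]
scene 0.3 [ 0.595 -0.288  0.599] [[236. 176.]]
top 0.3 [ 0.595 -0.288  0.599] [[458. 114.]]
```

View pics/pre2.png

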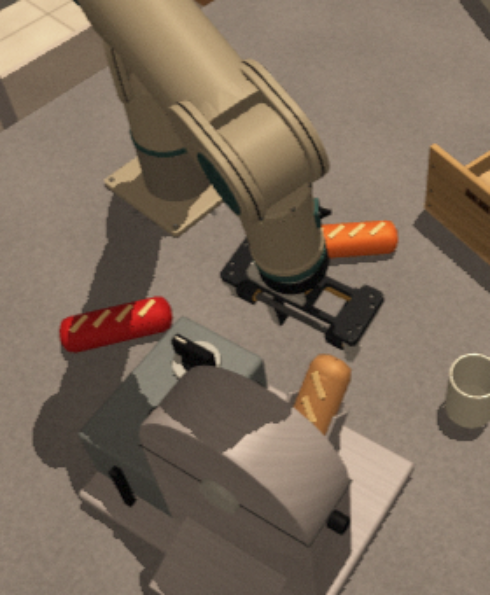

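>>> move_arm(targets="0 0 0 -0.5 0.06 0 1; 0 0 0 0 0 0.8 1; 0 0 0 0 0 0.8 1; 0 0 0 0 0 0.8 1; 0 0 0 0 0 0.7 1; 0 0 0 0 0 0.6 1; 0 0 0 0 0 0.5 1; 0 0 0 0 0 0.35 1; 0 0 0 0 0 0 1")

```text
time: 12.35
ee_pos: [0.5872, -0.2283, 0.1704]
ee_rot: [-1.933, -2.297, -0.168]
contact_force: [0.1, 0.3, -0.4]
opening: 0.0937
```

```bash
python3 -c "
from h import *
g,M=grasp(10); st(g,M)"
```

```text
t 12.35 p [ 0.5872 -0.2283  0.1704] jaw yaw 9.84 toolz [-0.031  0.171 -0.985] F [ 0.1  0.3 -0.4] op 0.0937
q [ 0.7   0.74 -0.52  1.5   0.21  1.06  0.35]
shift units [ 0.   -0.04  0.08]
turn units [-0.01 -0.   -0.03]
```

>>> move_arm(targets="0 0 0 0 0 0 0; 0 0 0 0 0 0 0; 0 0 0 0 0 0 0; 0 0 0 0 0 0 0; 0 0 0 0 0 0 0; 0 0 0 0 0 0 0; 0 0 0 0 0 0 0", force=20)

```text
time: 13.05
ee_pos: [0.5877, -0.2277, 0.1716]
ee_rot: [-1.933, -2.299, -0.169]
contact_force: [0.0, -0.9, 1.8]
opening: 0.0581
```

>>> move_arm(targets="0 0 0 0 0 0 0; 0 0 0 0 0 0 0", force=55)

```text
time: 13.25
ee_pos: [0.5877, -0.2277, 0.1716]
ee_rot: [-1.933, -2.299, -0.169]
contact_force: [-0.7, 0.4, 2.8]
opening: 0.0578
```

>>> move_arm(targets="0 0 0 0.2 0 -0.14 0; 0 0 0 0.41 0 -0.29 0; 0 0 0 0.41 0 -0.29 0; 0 0 0 0.41 0 -0.29 0; 0 0 0 0.5 0 -0.35 0; 0 0 0 0.5 0 -0.35 0; 0 0 0 0.5 0 -0.35 0; 0 0 0 0.5 0 -0.35 0; 0 0 0 0.5 0 -0.35 0; 0 0 0 0 0 0 0")

```text
time: 14.25
ee_pos: [0.5709, -0.1236, 0.2759]
ee_rot: [-1.929, -2.304, -0.174]
contact_force: [0.2, 0.1, -1.5]
opening: 0.0575
```

```bash
python3 - <<'E'
from h import *
st()
im=r.read_camera("scene")[:,:,::-1].copy()
cv2.imwrite("pics/lift.png",cv2.resize(im[120:400,120:400],None,fx=2,fy=2))
E
```

```text
t 14.25 p [ 0.5709 -0.1236  0.2759] jaw yaw 10.11 toolz [-0.027  0.172 -0.985] F [ 0.2  0.1 -1.5] op 0.0575
q [ 0.62  0.56 -0.57  1.54  0.13  1.17  0.23]
```

View pics/lift.png

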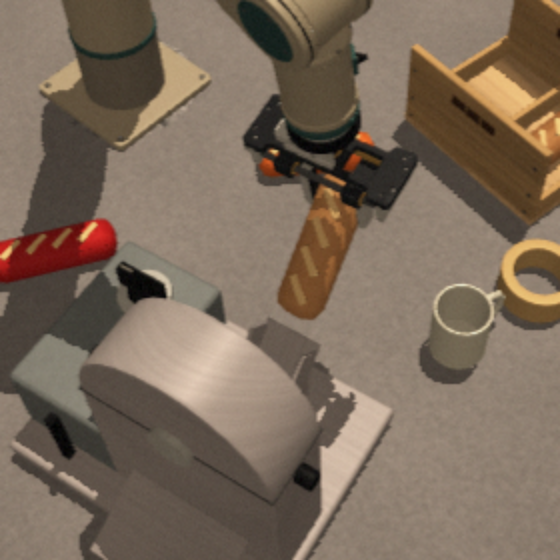

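```bash
cat >> h.py <<'E'
# loaf in tool at grasp (no slip)
_M=R.from_rotvec([-1.933,-2.299,-.169]).as_matrix(); _p=np.array([.5877,-.2277,.1716])
_L=np.array([lf(.18,0),lf(0,0),lf(.18,.05),lf(0,.05)]) 
LT=(W(s,_L)-_p)@_M   # tail, nose underside; tail, nose top
def loaf_now():
    o=r.get_obs(); M=R.from_rotvec(o["ee_rot"]).as_matrix(); return o["ee_pos"]+LT@M.T
E
python3 - <<'E'
from h import *
L=loaf_now(); print(L.round(3).tolist()); print((proj("scene",L)-[120,120])*2, proj("top",L).round())
im=r.read_camera("top"); print([(np.round(d["bbox"]).tolist(),round(d["confidence"],2)) for d in r.boxes_of("loaf","top")])
print([(np.round(d["bbox"]).tolist(),round(d["confidence"],2)) for d in r.boxes_of("loaf","scene")])
M=tool(-35); P=-(LT@M.T); print("TCP z for contact",P[:2,2]); st([.5,0,.1],M); o=r.get_obs();
print("world delta in tool(-35) units",((np.array([.5,0,.06])-o["ee_pos"])@M/.03).round(2))
E
```

```text
[[0.561, -0.084, 0.3], [0.584, -0.209, 0.173], [0.567, -0.119, 0.336], [0.59, -0.244, 0.208]]
[[353.59326805 173.27317436]
 [298.9377493  311.49664888]
 [338.40757435 174.53971148]
 [281.94701471 318.32607014]] [[312. 167.]
 [354. 167.]
 [329. 162.]
 [370. 162.]]
[([220.0, 229.0, 276.0, 280.0], 0.82), ([347.0, 287.0, 408.0, 332.0], 0.72)]
[([258.0, 211.0, 298.0, 282.0], 0.87), ([112.0, 226.0, 180.0, 258.0], 0.82), ([248.0, 186.0, 308.0, 209.0], 0.68)]
TCP z for contact [0.01206363 0.01211689]
t 14.45 p [ 0.5697 -0.1282  0.2725] jaw yaw 9.81 toolz [-0.031  0.171 -0.985] F [-0.6 -0.7 -2.2] op 0.0574
q [ 0.62  0.56 -0.57  1.54  0.14  1.17  0.23]
shift units [ 3.54 -1.55  6.46]
turn units [-0.02 -9.   -0.03]
world delta in tool(-35) units [ 7.84 -1.55  3.16]
```

>>> move_arm(targets="0 -0.5 0 0.3 0 0 0; 0 -0.9 0 0.4 -0.2 0 0; 0 -0.9 0 0.4 -0.2 0 0; 0 -0.9 0 0.4 -0.2 0 0; 0 -0.9 0 0.4 -0.2 0 0; 0 -0.9 0 0.4 -0.2 0 0; 0 -0.9 0 0.4 -0.2 0 0; 0 -0.9 0 0.4 -0.2 0 0; 0 -0.9 0 0.4 -0.2 0 0; 0 -0.9 0 0.4 -0.1 0 0")

```text
time: 15.45
ee_pos: [0.5002, -0.0246, 0.2552]
ee_rot: [1.709, 2.03, -0.507]
contact_force: [-0.1, -1.1, -2.0]
opening: 0.0576
```

```bash
python3 - <<'E'
from h import *
st([.5,.0,.06],tool(-35)); print(loaf_now().round(3).tolist())
E
```

```text
t 15.45 p [ 0.5002 -0.0246  0.2552] jaw yaw 9.82 toolz [ 0.094 -0.538 -0.837] F [-0.1 -1.1 -2. ] op 0.0576
q [-0.16  0.45 -0.36  1.94  0.78  1.15 -0.8 ]
shift units [4.23 0.13 5.01]
turn units [-0.01 -0.37 -0.03]
[[0.49, 0.023, 0.245], [0.521, -0.154, 0.239], [0.49, 0.021, 0.295], [0.521, -0.156, 0.289]]
```

>>> move_arm(targets="0 -0.37 0 0.6 0.02 0.71 0; 0 0 0 0.6 0.02 0.71 0; 0 0 0 0.6 0.02 0.71 0; 0 0 0 0.6 0.02 0.71 0; 0 0 0 0.6 0.02 0.71 0; 0 0 0 0.6 0.02 0.71 0; 0 0 0 0.6 0.02 0.71 0; 0 0 0 0 0 0 0")

```text
time: 16.25
ee_pos: [0.4998, -0.0052, 0.0578]
ee_rot: [1.691, 2.014, -0.536]
contact_force: [-0.5, -0.3, -2.4]
opening: 0.0582
```

```bash
python3 - <<'E'
from h import *
st([.5,.0,.018],tool(-35)); print(loaf_now().round(4).tolist())
E
```

```text
t 16.25 p [ 0.4998 -0.0052  0.0578] jaw yaw 9.88 toolz [ 0.093 -0.563 -0.821] F [-0.5 -0.3 -2.4] op 0.0582
q [-0.3   0.8  -0.26  2.05  1.06  0.9  -1.26]
shift units [0.9  0.05 0.99]
turn units [-0.07 -0.04  0.02]
[[0.4894, 0.0421, 0.0459], [0.5204, -0.1352, 0.0452], [0.4898, 0.042, 0.0959], [0.5208, -0.1353, 0.0952]]
```

>>> move_arm(targets="0 0 0 0.23 0 0.33 0; 0 0 0 0.2 0 0.29 0; 0 0 0 0.14 0 0.2 0; 0 0 0 0.08 0 0.11 0; 0 0 0 0.06 0 0.08 0; 0 0 0 0.04 0 0.06 0; 0 0 0 0.03 0 0.04 0; 0 0 0 0 0 0 0")

```text
time: 17.05
ee_pos: [0.5014, -0.0051, 0.0207]
ee_rot: [1.69, 2.01, -0.53]
contact_force: [-0.3, -0.1, -1.3]
opening: 0.0573
```

```bash
python3 - <<'E'
from h import *
st(); print(loaf_now()[:2].round(4).tolist())
E
```

```text
t 17.05 p [ 0.5014 -0.0051  0.0207] jaw yaw 9.87 toolz [ 0.098 -0.563 -0.821] F [-0.3 -0.1 -1.3] op 0.0573
q [-0.32  0.87 -0.24  2.06  1.13  0.86 -1.35]
[[0.4912, 0.0422, 0.0087], [0.5222, -0.1351, 0.0082]]
```

>>> move_arm(targets="0 0 0 0.04 0 0.06 0; 0 0 0 0.04 0 0.05 0; 0 0 0 0 0 0 0; 0 0 0 0 0 0 0")

```text
time: 17.45
ee_pos: [0.5013, -0.0051, 0.0165]
ee_rot: [1.69, 2.01, -0.531]
contact_force: [0.0, 0.3, -2.2]
opening: 0.0576
```

>>> move_arm(targets="0 0 0 0.04 0 0.05 0; 0 0 0 0.02 0 0.03 0; 0 0 0 0 0 0 0")

```text
time: 17.75
ee_pos: [0.5013, -0.005, 0.0134]
ee_rot: [1.69, 2.01, -0.531]
contact_force: [-0.1, 0.7, -2.5]
opening: 0.0576
```

```bash
python3 - <<'E'
from h import *
st(); print(loaf_now()[:2].round(4).tolist(),r.get_obs()["moment"])
E
```

```text
t 17.75 p [ 0.5013 -0.005   0.0134] jaw yaw 9.88 toolz [ 0.098 -0.563 -0.821] F [-0.1  0.7 -2.5] op 0.0576
q [-0.32  0.88 -0.23  2.06  1.14  0.85 -1.36]
[[0.491, 0.0424, 0.0014], [0.522, -0.1349, 0.0009]] [0.87436668 0.07142863 0.01000678]
```

>>> move_arm(targets="0 0 0 0.02 0 0.03 0; 0 0 0 0.02 0 0.03 0; 0 0 0 0 0 0 0")

```text
time: 18.05
ee_pos: [0.5014, -0.0051, 0.0116]
ee_rot: [1.69, 2.009, -0.531]
contact_force: [0.2, 1.1, 0.3]
opening: 0.0579
```

```bash
python3 - <<'E'
from h import *
st(); print(loaf_now()[:2].round(4).tolist(),r.get_obs()["moment"])
im=r.read_camera("scene")[:,:,::-1].copy()
cv2.imwrite("pics/put.png",cv2.resize(im[150:330,200:400],None,fx=3,fy=3))
E
```

```text
t 18.05 p [ 0.5014 -0.0051  0.0116] jaw yaw 9.88 toolz [ 0.098 -0.563 -0.82 ] F [0.2 1.1 0.3] op 0.0579
q [-0.32  0.89 -0.23  2.06  1.14  0.85 -1.37]
[[0.4911, 0.0423, -0.0004], [0.5222, -0.135, -0.0008]] [ 0.50320912  0.03831776 -0.12915643]
```

View pics/put.png

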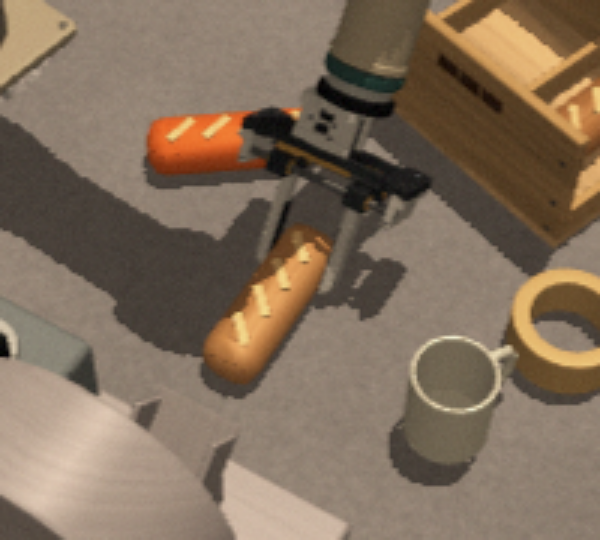

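>>> move_arm(targets="0 0 0 0 0 0 1; 0 0 0 0 0 0 1; 0 0 0 0 0 0 1; 0 0 0 0 0 0 1; 0 0 0 0 0 0 1; 0 0 0 0 0 -0.5 1; 0 0 0 0 0 -0.8 1; 0 0 0 0 0 -1 1; 0 0 0 0 0 -1 1; 0 0 0 0 0 -1 1")

```text
time: 19.1
ee_pos: [0.4883, 0.0681, 0.1182]
ee_rot: [1.69, 2.01, -0.531]
contact_force: [1.4, -0.3, -0.5]
opening: 0.0939
```

```bash
python3 - <<'E'
from h import *
im=r.read_camera("top")
print([(np.round(d["bbox"],1).tolist(),round(d["confidence"],2)) for d in r.boxes_of("loaf","top")])
# brown segmentation
hsv=cv2.cvtColor(im,cv2.COLOR_RGB2HSV)[:,:,:]; 
L=np.array([[.4911,.0423,0.02],[.5222,-.135,0.02]]); q=proj("top",L); print("pred ends",q.round(1))
m=((hsv[...,0]<22)&(hsv[...,0]>8)&(hsv[...,1]>110)&(hsv[...,2]>70)).astype(np.uint8)
m[:150]=0;m[225:]=0;m[:,:245]=0;m[:,:]=m; m[:,345:]=0
n,l,sts,ce=cv2.connectedComponentsWithStats(m); 
for i in range(1,n):
    if sts[i,4]>100:
        print(sts[i],ce[i],cv2.minAreaRect(np.argwhere(l==i)[:,::-1].astype(np.float32)))
        print("centre world",back("top",ce[i],.03))
g=np.array([.5067,-.0464,.0062]); st(g,tool(0))
E
```

```text
[([345.9, 287.3, 411.5, 332.1], 0.85), ([259.0, 185.5, 321.2, 214.9], 0.76), ([223.0, 238.2, 275.4, 281.8], 0.76)]
pred ends [[260.3 206.9]
 [319.2 195.9]]
[260 188  60  27 954] [289.68134172 201.22431866] ((289.5364990234375, 201.1969757080078), (18.86444854736328, 59.83453369140625), 79.50852966308594)
centre world [ 0.50627712 -0.0454513 ]
t 19.2 p [0.4901 0.0714 0.1193] jaw yaw 10.06 toolz [ 0.104 -0.559 -0.823] F [ 0.4 -0.  -0.8] op 0.0941
q [-0.38  0.71 -0.34  1.97  0.89  1.06 -1.18]
shift units [-1.12 -0.16  5.35]
turn units [0.07 6.92 0.  ]
```

>>> move_arm(targets="0 1 0 0 0 0 1; 0 1 0 0 0 0 1; 0 1 0 0 0 0 1; 0 1 0 0 0 0 1; 0 1 0 0 0 0 1; 0 1 0 0 0 0 1; 0 0.92 0 0 0 0 1; 0 0 0 0 0 0 1")

```text
time: 20.0
ee_pos: [0.4883, 0.0622, 0.1159]
ee_rot: [2.031, 2.393, -0.009]
contact_force: [0.8, 0.3, -0.2]
opening: 0.0936
```

```bash
python3 - <<'E'
from h import *
st([.5065,-.046,.011],tool(0))
E
```

```text
t 20.0 p [0.4883 0.0622 0.1159] jaw yaw 9.35 toolz [-0.002 -0.006 -1.   ] F [ 0.8  0.3 -0.2] op 0.0936
q [ 0.24  0.61 -0.63  2.02  0.57  0.69 -0.6 ]
shift units [-3.64  0.02  3.52]
turn units [-0.03  0.06 -0.12]
```

>>> move_arm(targets="0 0 -0.1 -0.9 0 0 1; 0 0 0 -0.9 0 0 1; 0 0 0 -0.9 0 0 1; 0 0 0 -0.9 0 0 1; 0 0 0 0 0 0.8 1; 0 0 0 0 0 0.8 1; 0 0 0 0 0 0.8 1; 0 0 0 0 0 0.6 1; 0 0 0 0 0 0.3 1; 0 0 0 0 0 0 1")

```text
time: 21.0
ee_pos: [0.5069, -0.0383, 0.0175]
ee_rot: [2.008, 2.414, -0.008]
contact_force: [0.1, 0.7, 0.0]
opening: 0.094
```

```bash
python3 - <<'E'
from h import *
st([.5065,-.046,.011],tool(0))
E
```

```text
t 21.0 p [ 0.5069 -0.0383  0.0175] jaw yaw 10.48 toolz [-0.002 -0.005 -1.   ] F [0.1 0.7 0. ] op 0.094
q [ 0.34  0.78 -0.49  2.04  0.76  0.51 -0.53]
shift units [-0.25 -0.06  0.22]
turn units [-0.03  0.05  0.1 ]
```

>>> move_arm(targets="0 0 0.1 -0.25 0 0.2 1; 0 0 0 0 0 0 0; 0 0 0 0 0 0 0; 0 0 0 0 0 0 0; 0 0 0 0 0 0 0; 0 0 0 0 0 0 0; 0 0 0 0 0 0 0; 0 0 0 0 0 0 0; 0 0 0 0 0 0 0", force=25)

```text
time: 21.9
ee_pos: [0.5092, -0.0466, 0.013]
ee_rot: [2.02, 2.402, -0.005]
contact_force: [-1.2, -0.3, 6.4]
opening: 0.0578
```

>>> move_arm(targets="0 0 0 0 0 -0.2 0; 0 0 0 0 0 -0.5 0; 0 0 0 0 0 -0.8 0; 0 0 0 0 0 -1 0; 0 0 0 0 0 -1 0; 0 0 0 0 0 -1 0; 0 0 0 0 0 -1 0; 0 0 0 0 0 -1 0; 0 0 0 0 0 -0.5 0; 0 0 0 0 0 0 0", force=45)

```text
time: 22.9
ee_pos: [0.5105, -0.0454, 0.2247]
ee_rot: [2.018, 2.399, -0.0]
contact_force: [0.0, -0.3, -2.1]
opening: 0.0576
```

```bash
cat >> h.py <<'E'
def ctool(): # jaw along -crate-x side nearest: jaw yaw = crate yaw
    a=c[2]; y=np.array([np.cos(a),np.sin(a),0]); z=np.array([0,0,-1.]); return np.c_[np.cross(y,z),y,z]
E
python3 - <<'E'
from h import *
p=W(c,[-.067,0,.0])[0]; print(p); st([p[0],p[1],.2],ctool())
E
```

```text
[0.48506241 0.34913352 0.        ]
t 22.9 p [ 0.5105 -0.0454  0.2247] jaw yaw 9.86 toolz [ 0.005 -0.005 -1.   ] F [ 0.  -0.3 -2.1] op 0.0576
q [ 0.56  0.5  -0.77  1.86  0.43  0.95 -0.24]
shift units [13.11  1.41  0.76]
turn units [0.06 0.05 3.93]
```

>>> move_arm(targets="0 0 1 0 0 -0.2 0; 0 0 1 0 0 -0.2 0; 0 0 1 0 0 -0.2 0; 0 0 0.93 0 0 0 0; 0 0 0 0.6 -0.1 0 0; 0 0 0 0.9 -0.2 0 0; 0 0 0 0.9 -0.2 0 0; 0 0 0 0.9 -0.2 0 0; 0 0 0 0.9 -0.2 0 0; 0 0 0 0.9 -0.2 0 0")

```text
time: 23.9
ee_pos: [0.5016, 0.1116, 0.2386]
ee_rot: [2.4, 2.023, -0.007]
contact_force: [0.3, 1.1, -2.6]
opening: 0.058
```

>>> move_arm(targets="0 0 0 0.9 -0.25 0 0; 0 0 0 0.9 -0.25 0 0; 0 0 0 0.9 -0.25 0 0; 0 0 0 0.9 -0.25 0 0; 0 0 0 0.9 -0.25 0 0; 0 0 0 0.9 -0.25 0 0; 0 0 0 0.9 -0.25 0 0; 0 0 0 0.6 0 0 0; 0 0 0 0 0 0 0")

```text
time: 24.8
ee_pos: [0.4846, 0.3266, 0.2376]
ee_rot: [2.397, 2.028, -0.005]
contact_force: [-0.7, -0.5, -2.6]
opening: 0.0575
```

```bash
python3 - <<'E'
from h import *
p=W(c,[-.067,0,.0])[0]; st([p[0],p[1],.026],ctool())
E
```

```text
t 24.8 p [0.4846 0.3266 0.2376] jaw yaw -9.53 toolz [-0.001 -0.003 -1.   ] F [-0.7 -0.5 -2.6] op 0.0575
q [-0.22  0.57 -0.68  1.65  0.4   1.06 -1.18]
shift units [ 0.77 -0.1   7.05]
turn units [-0.01  0.04  0.05]
```

>>> move_arm(targets="0 0 0 0.5 -0.1 0 0; 0 0 0.05 0.3 0 0 0; 0 0 0 0 0 0.9 0; 0 0 0 0 0 0.9 0; 0 0 0 0 0 0.9 0; 0 0 0 0 0 0.9 0; 0 0 0 0 0 0.8 0; 0 0 0 0 0 0 0")

```text
time: 25.6
ee_pos: [0.4857, 0.3451, 0.1038]
ee_rot: [2.404, 2.015, -0.014]
contact_force: [-0.1, 0.5, -2.6]
opening: 0.0576
```

```bash
python3 - <<'E'
from h import *
p=W(c,[-.067,0,.0])[0]; st([p[0],p[1],.0245],ctool())
im=r.read_camera("scene")[:,:,::-1].copy()
cv2.imwrite("pics/crate.png",cv2.resize(im[60:260,280:480],None,fx=3,fy=3))
E
```

```text
t 25.6 p [0.4857 0.3451 0.1038] jaw yaw -10.06 toolz [-0.004 -0.009 -1.   ] F [-0.1  0.5 -2.6] op 0.0576
q [-0.32  0.74 -0.58  1.75  0.53  0.82 -1.32]
shift units [ 0.15 -0.04  2.64]
turn units [-0.03  0.11 -0.06]
```

View pics/crate.png

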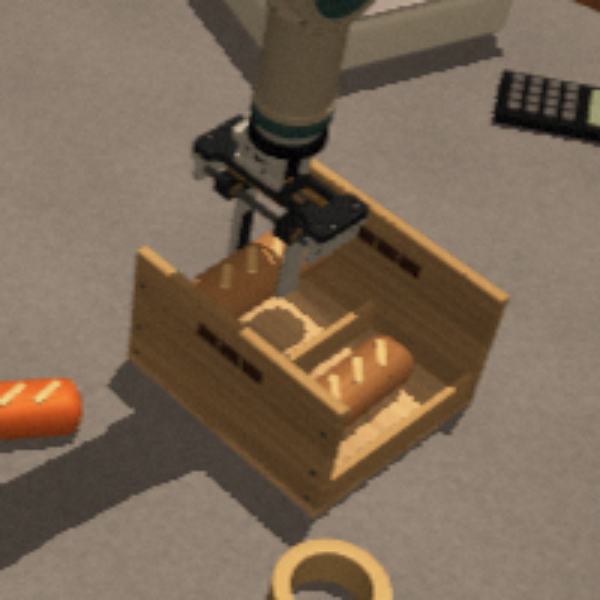

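>>> move_arm(targets="0 0 0 0.15 0 0.7 0; 0 0.1 0 0 0 0.7 0; 0 0 0 0 0 0.5 0; 0 0 0 0 0 0.3 0; 0 0 0 0 0 0.15 0; 0 0 0 0 0 0.1 0; 0 0 0 0 0 0 0; 0 0 0 0 0 0 0")

```text
time: 26.45
ee_pos: [0.4885, 0.3521, 0.0341]
ee_rot: [-2.406, -2.018, -0.009]
contact_force: [0.4, -0.5, -3.2]
opening: 0.0577
```

```bash
python3 - <<'E'
from h import *
p=W(c,[-.067,0,.0])[0]; st([p[0],p[1],.0245],ctool())
E
```

```text
t 26.45 p [0.4885 0.3521 0.0341] jaw yaw -10.03 toolz [ 0.003  0.005 -1.   ] F [ 0.4 -0.5 -3.2] op 0.0577
q [-0.36  0.84 -0.51  1.78  0.61  0.68 -1.39]
shift units [-0.12 -0.1   0.32]
turn units [ 0.03 -0.06 -0.05]
```

>>> move_arm(targets="0 0 0 0 -0.05 0.1 0; 0 0 0 0 0 0.1 0; 0 0 0 0 0 0.05 0; 0 0 0 0 0 0 0")

```text
time: 26.85
ee_pos: [0.4866, 0.3519, 0.0258]
ee_rot: [-2.406, -2.018, -0.006]
contact_force: [-0.5, -0.3, -1.2]
opening: 0.0577
```

>>> move_arm(targets="0 0 0 0 0 0.05 0; 0 0 0 0 0 0.03 0; 0 0 0 0 0 0 0")

```text
time: 27.15
ee_pos: [0.4868, 0.3523, 0.0251]
ee_rot: [-2.406, -2.018, -0.008]
contact_force: [-1.0, -1.4, 9.7]
opening: 0.0576
```

>>> move_arm(targets="0 0 0 0 0 -0.05 0.5; 0 0 0 0 0 0 0.6; 0 0 0 0 0 0 0.7; 0 0 0 0 0 0 0.78; 0 0 0 0 0 0 0.78; 0 0 0 0 0 0 0.78; 0 0 0 0 0 -0.3 0.78; 0 0 0 0 0 -0.6 0.78; 0 0 0 0 0 -1 0.78; 0 0 0 0 0 -1 0.78")

```text
time: 28.15
ee_pos: [0.4862, 0.3516, 0.1134]
ee_rot: [-2.405, -2.018, -0.006]
contact_force: [1.0, -0.4, -0.4]
opening: 0.0735
```

>>> move_arm(targets="0 0 0 0 0 -1 0.78; 0 0 0 0 0 -1 0.78; 0 0 0 0 0 -1 0.78; 0 0 0 -0.5 0 -1 0.78; 0 0 0 -1 0 0 0.78; 0 0 0 -1 0 0 0.78; 0 0 0 -1 0 0 0.78; 0 0 0 -1 0 0 0.78; 0 0 0 -1 0 0 0.78; 0 0 0 -1 0 0 0.78")

```text
time: 29.15
ee_pos: [0.4519, 0.1581, 0.2318]
ee_rot: [-2.406, -2.019, -0.008]
contact_force: [0.3, 0.7, -0.5]
opening: 0.0734
```

```bash
python3 - <<'E'
from h import *
st()
im=r.read_camera("top"); print([(np.round(d["bbox"],1).tolist(),round(d["confidence"],2)) for d in r.boxes_of("loaf","top")])
print("pred loaf ends at place",proj("top",W(c,[[-.067,.09,.037],[-.067,-.09,.037],[-.067,0,.062]])).round(1).tolist())
sc=r.read_camera("scene")
a=cv2.resize(im[90:270,80:420],(680,360)); b=cv2.resize(sc[90:330,160:480],(320,240))
out=np.zeros((600,680,3),np.uint8); out[:360]=a; out[360:,:320]=b; b2=cv2.resize(sc[235:295,165:245],(320,240)); out[360:,330:650]=b2
cv2.imwrite("pics/fin.png",out[:,:,::-1])
E
```

```text
t 29.15 p [0.4519 0.1581 0.2318] jaw yaw -10.0 toolz [ 0.003  0.004 -1.   ] F [ 0.3  0.7 -0.5] op 0.0734
q [ 0.13  0.42 -0.72  1.94  0.35  0.91 -0.94]
[([122.5, 196.9, 142.1, 218.2], 0.78), ([346.6, 286.2, 408.7, 329.8], 0.58)]
pred loaf ends at place [[125.6, 205.0], [186.1, 214.6], [153.5, 209.2]]
```

View pics/fin.png

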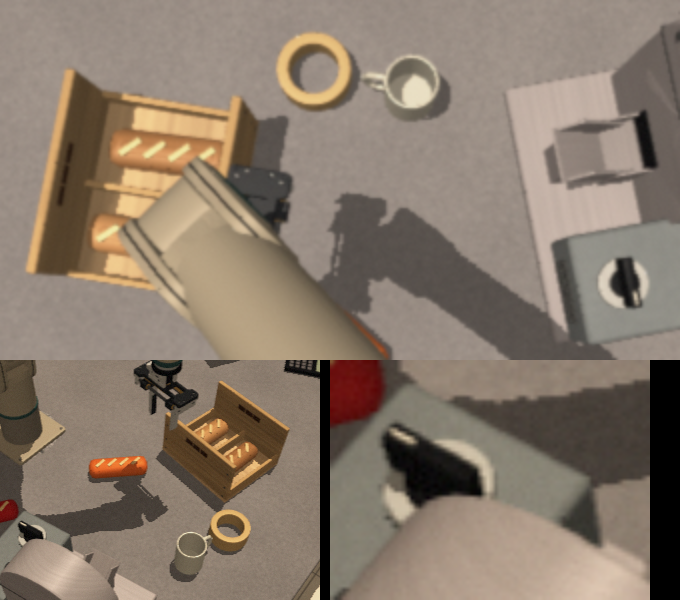

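>>> move_arm(targets="0 0 0 0 0 0 0.78; 0 0 0 0 0 0 0.78; 0 0 0 0 0 0 0.78")

```text
time: 29.6
ee_pos: [0.4523, 0.1605, 0.2313]
ee_rot: [-2.403, -2.02, -0.008]
contact_force: [0.1, 0.1, 0.7]
opening: 0.0734
```

```bash
python3 -c "
from h import *
st(); print(r.sign_off())"
```

```text
t 29.6 p [0.4523 0.1605 0.2313] jaw yaw -9.91 toolz [ 0.003  0.005 -1.   ] F [0.1 0.1 0.7] op 0.0734
q [ 0.12  0.42 -0.72  1.93  0.35  0.91 -0.95]
the job is handed in; nothing more can be done
None
```

The slicer is switched off and the baguette lies in the crate's empty compartment. I handed the job in at 29.6 s of the 64 s allowed; no verdict was reported.

- **Isolator:** I gripped the handle and turned it a quarter turn counter-clockwise while the baguette was still in the chute. The pictures show the bar across the slicer, and it looks the same in the last picture.
- **Baguette:** I drew it out along the chute by its overhanging end, levelled it and set it on the clear counter. Then I regripped it at the middle and lowered it into the compartment until it touched the floor.

**Last checks:**
- In the last pictures the baguette lies crust up between the end boards, and the other baguette, the mug and the tape roll appear unmoved.
- The gripper is clear of everything, with tool force near zero.
- In the last top view the arm hid most of the baguette, so only its visible end could be checked. That end was about 3 px (under 1 cm) from where I predicted. I took the centring from the release pose, about 3 mm from the compartment's centre.

No check failed. The only disagreement was that, in the scene camera, the fitted slicer model sat a few pixels off at the motor housing, but both grasps went as planned.

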